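Strip the bonding press on the jeweller's bench

TASK

The bonded bar has cured: take the little dowel press apart from the top down, one piece at a time and in this order: stand the small steel weight in the middle of the steel-rimmed pad, lay the larger brass weight flat in the middle of the brass-rimmed pad, lift the aluminium press plate straight up off its two dowels, keeping it level all the way, and set it foot down in the middle of the black mat and lengthwise along it, then lay the striped copper bar, stripe up, in the middle of the blue board and lengthwise along it. Set every piece down gently rather than dropping it, and do not shift or tip the amber glass jar.

Things in the scene. Friction and masses are not known exactly. Their poses are not given: they have to be found in the camera images.
- steel_weight_mid (a point): Centre (half-way up) of the small plain steel cylinder, 34 mm diameter, 28 mm high, about 0.2 kg. At the start it stands on top of the brass weight: its underside is 72 mm above the bench. z up.
- brass_weight_mid (a point): Centre (half-way up) of the brass disc weight, 58 mm diameter, 22 mm high, about 0.5 kg. At the start it lies on the middle of the press plate, its underside 50 mm above the bench, under the steel weight. z up. To either side the dowels rise 8 mm above the plate, so the fingers best straddle it along the press's x (across the plate).
- plate_mid (a point): Centre of the aluminium plate's slab, 56 (x) x 156 (y) x 10 mm, z up, 0.3 kg; dowel holes (1 mm play) at y = +-66. Under it a fixed black foot, 28 x 70, 19 mm high: set down, this point is 24 mm above the surface. At the start the slab spans 40 to 50 mm above the bench. Grip it across x in the middle; below the slab the fingers have room down to 20 mm above the bench (the bar's top).
- bar_mid (a point): Centre (half-way up) of the copper bar with a pale stripe along its top, 150 mm (x) by 20 mm (y) by 8 mm (z), about 0.2 kg. At the start it lies on the press base (underside 12 mm above the bench), under the plate and crosswise to it, both ends showing. It is gripped across its 20 mm width in the middle; the bosses then stand 58 mm from the middle of the press on either side.
- press_base: Fixed base of the press, dark steel, 120 mm (x) by 190 mm (y) by 12 mm; origin at the centre of its underside, on the bench. At y = -66 and +66 mm stands a steel boss of 15 mm diameter up to 40 mm above the bench and on it a dowel pin of 8 mm diameter up to 58 mm. The plate must rise 18 mm to come clear.
- steel_pad_top (a point): Centre of the top face of the fixed round pad with a bright steel rim and a black middle: 80 mm diameter, top 6 mm above the bench. Place for the steel weight.
- brass_pad_top (a point): Centre of the top face of the fixed round pad with a brass rim and a green middle: 80 mm diameter, top 6 mm above the bench. Place for the brass weight.
- plate_mat_top (a point): Centre of the top face of the fixed black mat, 180 mm (x) by 80 mm (y), top 6 mm above the bench. Place for the press plate, its long y direction along the mat's x.
- bar_board_top (a point): Centre of the top face of the fixed wooden board covered in blue, 190 mm (x) by 66 mm (y), top 8 mm above the bench. Place for the copper bar, its x along the board's x (either way round).
- jar_mid (a point): Centre (half-way up) of a loose amber glass jar with a white cap, 52 mm diameter, 65 mm high. A bystander: leave it where it stands.

How it is judged:
On the way, in this order (a step that is already met when the one before it is completed fails the run):
1. the steel weight stands on the steel-rimmed pad, let go (horizontal distance between steel_weight_mid and steel_pad_top below 0.012 m and z of steel_weight_mid in the frame of steel_pad_top between 0.01 and 0.018 m and angle between steel_weight_mid's own z axis and vertical below 0.08 rad and linear speed of steel_weight below 0.03 m/s and angular speed of steel_weight below 0.3 rad/s and contact force between the fingers and steel_weight below 0.1 N), for 0.2 s.
2. the brass weight lies on the brass-rimmed pad, let go (horizontal distance between brass_weight_mid and brass_pad_top below 0.012 m and z of brass_weight_mid in the frame of brass_pad_top between 0.007 and 0.015 m and angle between brass_weight_mid's own z axis and vertical below 0.08 rad and linear speed of brass_weight below 0.03 m/s and angular speed of brass_weight below 0.3 rad/s and contact force between the fingers and brass_weight below 0.1 N), for 0.2 s.
3. the press plate lies level, foot down, along the black mat, let go (horizontal distance between plate_mid and plate_mat_top below 0.015 m and z of plate_mid in the frame of plate_mat_top between 0.02 and 0.028 m and angle between plate_mid's own z axis and vertical below 0.08 rad and linear speed of plate below 0.03 m/s and angular speed of plate below 0.3 rad/s and contact force between the fingers and plate below 0.1 N and angle between the y axis of plate_mid and the x axis of plate_mat_top, either way round below 0.2 rad), for 0.2 s.
4. the copper bar lies along the blue board, let go (horizontal distance between bar_mid and bar_board_top below 0.015 m and z of bar_mid in the frame of bar_board_top between 0 and 0.008 m and angle between bar_mid's own z axis and vertical below 0.08 rad and linear speed of bar below 0.03 m/s and angular speed of bar below 0.3 rad/s and contact force between the fingers and bar below 0.1 N and angle between the x axis of bar_mid and the x axis of bar_board_top, either way round below 0.2 rad), for 0.2 s.
At the end, for the whole second after the job is handed in: Each piece flat or upright on its own place, released and still: weights within 12 mm of their pads' middles; plate (foot down, level) and bar (stripe up) within 15 mm of the middle of mat and board and within 0.2 rad of their length; height within 4 mm (all of step 1 and all of step 2 and all of step 3 and all of step 4); the robot touches nothing.
It fails at once if the press plate is tilted by more than 0.25 rad (14 degrees) (angle between plate_mid's own z axis and vertical above 0.25 rad).
It fails at once if the glass jar is shifted by more than 20 mm or tipped (distance of jar_mid from where it was at the start of the episode above 0.02 m or angle between jar_mid's own z axis and vertical above 0.3 rad).
It fails at once if a piece is dropped: it moves faster than 0.55 m/s within 20 mm above its place ((horizontal distance between steel_weight_mid and steel_pad_top below 0.05 m and z of steel_weight_mid in the frame of steel_pad_top below 0.034 m and linear speed of steel_weight above 0.55 m/s) or (horizontal distance between brass_weight_mid and brass_pad_top below 0.05 m and z of brass_weight_mid in the frame of brass_pad_top below 0.031 m and linear speed of brass_weight above 0.55 m/s) or (horizontal distance between plate_mid and plate_mat_top below 0.05 m and z of plate_mid in the frame of plate_mat_top below 0.044 m and linear speed of plate above 0.55 m/s) or (horizontal distance between bar_mid and bar_board_top below 0.05 m and z of bar_mid in the frame of bar_board_top below 0.024 m and linear speed of bar above 0.55 m/s)).
It also fails if it takes over 115 s, if anything falls off the work surface, if the arm or the gripper's body presses on something with over 40 N, if the wrist force passes 120 N, or if a joint passes its speed limit or range.

ROBOT

A 6-joint arm with a two-finger parallel gripper is mounted at the origin on the work surface. World frame = base frame: x ahead of the robot, y to its left, z up, the work surface at z = 0. Lengths are in m, angles in rad, forces in N, time in s.
With the tool pointing down it reaches from about 0.25 to 0.8 m from the base axis. Payload 8.5 kg.
Tool frame: the origin (TCP) lies on the centre line of the jaws, within the pads' length; the fingertips stand 14 mm ahead of it and the grasp point (between the pads) lies 5 mm behind it; y points along the fingers, z is the direction in which the jaws open and shut, and the axes are right-handed (so a half turn about y gives the same grasp; the last joint's range is limited). The gripper opens to 85 mm and grips with 20 to 120 N. Pads are 22 mm wide; open, the fingers measure 114 mm over their backs; the gripper's body (76 mm by 85 mm) begins 54 mm behind the grasp point. The pads swing forward as they close: fully open they stand 13 mm farther back than shut.
Start: joints at [1.309, 0.238, -0.013, 1.319, 0, 1.571], TCP at [0.136, 0.507, 0.225] pointing down, gripper open.
Joint ranges: [-2.66, 2.66], [-1.03, 1.9], [-1.14, 1.46], [-1.82, 2.27], [-1.45, 1.34], [-3.14, 3.14]. Speed limits (rad/s): [2.22, 2.22, 2.79, 3.14, 3.14, 3.14].

INTERFACE

Orientations are given as a unit quaternion [x, y, z, w].
In Python, from plant import manip, vision, spotter, current_time_s, current_joint_positions, current_qvel, current_tau, current_ee_pos, current_tcp_rot, current_ft_force, current_wrist_torque, current_grip_width gives the robot as it stands. Calls block until the motion is done:
- manip.move_pose(position, orientation): joint-space move of the TCP to a pose.
- manip.move_linear(position, frame=None, rate=0.15, until_force=None): straight line of the TCP; frame=None keeps the orientation; rate is the mean speed in m/s. With until_force (N) it stops when the force on the tool has changed by that much, and returns True; else False.
- manip.move_j(angles): joint-space move.
- manip.release() and manip.grasp(effort=None): open the fingers fully, or close them until they stop; effort is the grip in N (None keeps the last).
- manip.wait(seconds).
- manip.inverse_kinematics(position, orientation): joint angles nearest the present ones, or None.
- vision.read_camera(name): name is "side" or "top"; returns a dict with "image" (384x512x3 uint8, red, green, blue), "depth" (384x512 float32, m along the optical axis (not along the pixel's ray), 0 where there is no reading), "mtx" (3x3 intrinsics, pixels), "camera_from_world" (4x4, takes a point from world to camera coordinates). Camera axes: x right, y down, z forward; pixel columns grow to the right and rows downward; lengths in m; the calibration is good to about 2 mm. A picture is of the moment at which its call begins.
A pose or a line that the arm cannot do raises manip.MotionError and nothing moves.
- manip.sign_off(): hands the job in, once; it reports no verdict.
Trained networks look in the newest picture that a camera, given by its name, has taken for a name from the list of things; names that differ only in an ending like _2 or _b are one class to them, and where a whole thing is asked for, a point or a joint stands for the part that bears it (a point fixed in the world has none). Each returns a list of dicts, best first, with "conf" (0 to 1); they miss things now and then, are a little off and sometimes report something else, mostly with a low value. They report only what shows in the picture. A call takes as long as a camera call.
- spotter.look_for(camera, query): "uv" ([column, row] in pixels, amid what is visible of it).
- spotter.pinpoint(camera, query): "uv" ([column, row] in pixels: a listed point, or the origin of a listed thing).
Readings, each from a call of its own:
- current_time_s(): time.
- current_joint_positions(): joint angles.
- current_qvel(): joint speeds.
- current_tau(): joint torques, N m.
- current_ee_pos(): TCP position.
- current_tcp_rot(): TCP orientation.
- current_ft_force(): force on the tool from outside, world axes, zero at the start.
- current_wrist_torque(): the same for the moment, N m.
- current_grip_width(): opening from 0.0 (shut) to 1.0 (fully open).
Only numpy, scipy, OpenCV 4.12 (cv2) and the standard library are available. Lean on these libraries where they do the work, as an engineer would, in place of code of your own. Each camera call takes 0.05 s, during which the arm holds its last target.

## Working session

There is one attempt and no reset: what is moved stays moved. The work goes in short steps, each a Python script; the robot and the scene stay as the last script left them, time stands still between calls to the robot, and variables do not carry over. Pictures are saved under pics/ and viewed, and the job is handed in when it is done.

```bash
ls; mkdir -p pics
python3 - <<'E'
from plant import *
import cv2,numpy as np
for c in ("top","side"):
    r=vision.read_camera(c); cv2.imwrite(f"pics/{c}0.png",r["image"][:,:,::-1]); np.savez(f"{c}0.npz",**r)
    print(c,r["mtx"].round(1).tolist(),np.linalg.inv(r["camera_from_world"]).round(3).tolist())
    for q in ["steel_weight_mid","brass_weight_mid","plate_mid","bar_mid","press_base","steel_pad_top","brass_pad_top","plate_mat_top","bar_board_top","jar_mid"]:
        print(q,[( [round(x) for x in d["uv"]],round(d["conf"],2)) for d in spotter.pinpoint(c,q)[:2]])
print(current_time_s(),current_tcp_rot(),current_grip_width())
E
```

```text
pics
top [[430.9, 0.0, 263.9], [0.0, 430.9, 190.3], [0.0, 0.0, 1.0]] [[0.029, -0.988, 0.152, 0.375], [-1.0, -0.03, -0.005, 0.028], [0.01, -0.151, -0.988, 1.024], [0.0, 0.0, 0.0, 1.0]]
steel_weight_mid [([290, 210], 0.46), ([286, 215], 0.26)]
brass_weight_mid [([284, 210], 0.72)]
plate_mid [([286, 218], 0.94)]
bar_mid [([284, 219], 0.79)]
press_base [([285, 216], 0.62)]
steel_pad_top [([308, 127], 0.61)]
brass_pad_top [([151, 264], 0.78), ([418, 193], 0.73)]
plate_mat_top [([159, 173], 0.6), ([288, 213], 0.19)]
bar_board_top [([419, 190], 0.65)]
jar_mid [([396, 261], 0.62)]
side [[492.8, 0.0, 254.2], [0.0, 492.8, 183.7], [0.0, 0.0, 1.0]] [[0.923, -0.186, 0.337, 0.089], [-0.385, -0.477, 0.79, -1.029], [0.014, -0.859, -0.512, 0.746], [0.0, 0.0, 0.0, 1.0]]
steel_weight_mid [([240, 190], 0.53)]
brass_weight_mid [([236, 195], 0.77)]
plate_mid [([240, 201], 0.81)]
bar_mid [([241, 215], 0.63)]
press_base [([239, 221], 0.97)]
steel_pad_top [([318, 208], 0.89)]
brass_pad_top [([168, 170], 0.73)]
plate_mat_top [([233, 162], 0.83), ([318, 209], 0.64)]
bar_board_top [([321, 288], 0.7), ([164, 168], 0.66)]
jar_mid [([243, 280], 0.7)]
1.1 [ 0.70108327 -0.09228926  0.09229117 -0.70103301] 0.9987332061250559
```

View pics/top0.png

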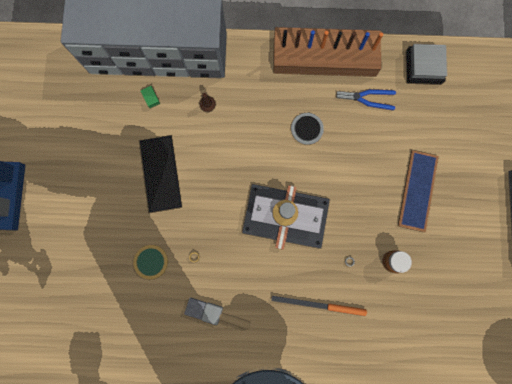

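View pics/side0.png

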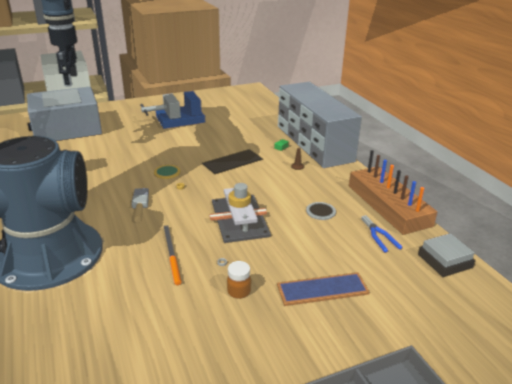

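The top view shows the press with its stack at about (286,215). The steel pad is at (307,128), the brass pad (green middle) at (151,262), the black mat at (160,173), the blue board at (418,190) and the jar at (398,262). I'll measure these by segmentation in both views.

```bash
cat > h.py <<'E'
import numpy as np,cv2
def load(c,n=0): return dict(np.load(f"{c}{n}.npz"))
def ray(r,uv,z):
    T=np.linalg.inv(r["camera_from_world"]); d=T[:3,:3]@np.linalg.inv(r["mtx"])@np.array([uv[0],uv[1],1.]); o=T[:3,3]
    return o+d*(z-o[2])/d[2]
def proj(r,p):
    q=r["camera_from_world"]@np.append(p,1.); q=r["mtx"]@q[:3]; return q[:2]/q[2]
def ortho(r,z,x0,x1,y0,y1,s=1000,img=None):
    # rectified plane view: col = (y1-y)*s, row=(x1-x)*s
    W=np.array([[x1,y1,z],[x1,y0,z],[x0,y0,z],[x0,y1,z]]); P=np.float32([proj(r,w) for w in W])
    w,h=int((y1-y0)*s),int((x1-x0)*s)
    H=cv2.getPerspectiveTransform(P,np.float32([[0,0],[w,0],[w,h],[0,h]]))
    return cv2.warpPerspective(r["image"] if img is None else img,H,(w,h),flags=cv2.INTER_CUBIC)
E
python3 - <<'E'
from h import *
t,s=load("top"),load("side")
print(proj(s,[.136,.507,.225]),proj(t,[.136,.507,.225]))
for n,a,b,z in [("steelpad",(307,128),(320,210),.006),("brasspad",(151,262),(167,170),.006),("mat",(160,173),(233,161),.006),("board",(418,190),(322,288),.008),("jar",(398,262),(239,280),.033),("press",(286,216),(239,221),.0),("brass",(285,212),(239,200),.06)]:
    p=ray(t,a,z);q=ray(s,b,z);print(n,p.round(3),q.round(3), np.hypot(*p[:2]).round(3))
    c=ray(t,a,z)
    o=[ortho(r,z,c[0]-.13,c[0]+.13,c[1]-.13,c[1]+.13,1400) for r in(t,s)]
    cv2.imwrite(f"pics/o_{n}.png",np.hstack(o)[:,:,::-1])
E
```

```text
[71.76947804 86.5959392 ] [-18.92612119 386.91244983]
steelpad [ 0.689 -0.078  0.006] [ 0.687 -0.081  0.006] 0.693
brasspad [0.355 0.28  0.006] [0.358 0.284 0.006] 0.452
mat [0.566 0.273 0.006] [0.566 0.266 0.006] 0.628
board [ 0.543 -0.346  0.008] [ 0.541 -0.351  0.008] 0.644
jar [ 0.371 -0.287  0.033] [ 0.373 -0.287  0.033] 0.469
press [ 0.472 -0.032  0.   ] [ 0.468 -0.04   0.   ] 0.473
brass [ 0.475 -0.026  0.06 ] [ 0.471 -0.033  0.06 ] 0.476
```

Run:
```python
import cv2,numpy as np
L=[cv2.resize(cv2.imread(f"pics/o_{n}.png"),(400,200)) for n in ("steelpad","brasspad","mat","board")]
cv2.imwrite("pics/m1.png",np.vstack([np.hstack(L[:2]),np.hstack(L[2:])]))
L=[cv2.imread(f"pics/o_{n}.png") for n in ("press",)]
cv2.imwrite("pics/m2.png",L[0])
print(L[0].shape)
```

```text
(364, 728, 3)
```

View pics/m1.png

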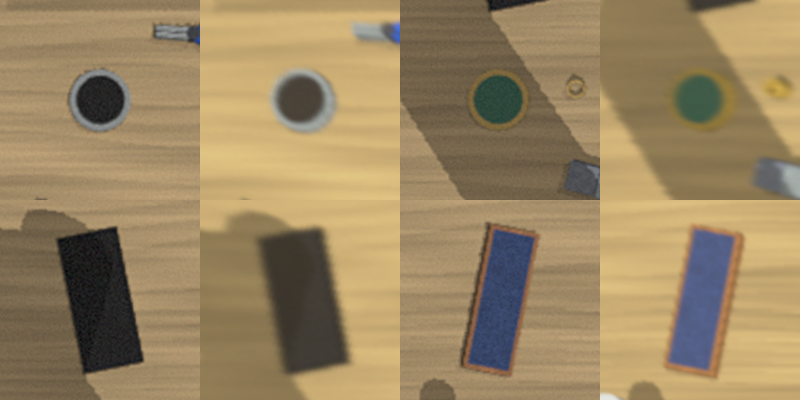

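View pics/m2.png

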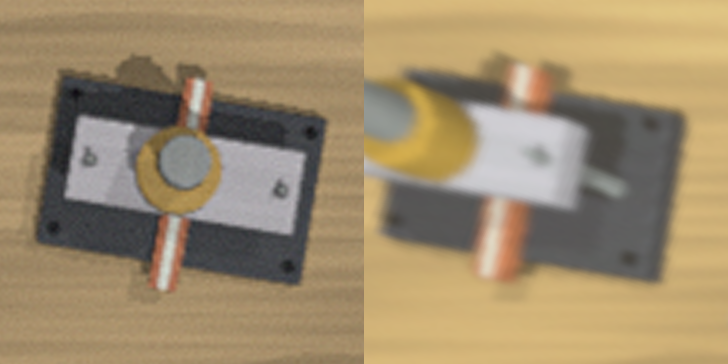

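```bash
cat > seg.py <<'E'
from h import *
S=2000
def seg(r,f,c,z,R=.13,close=5,nm=None):
    o=ortho(r,z,c[0]-R,c[0]+R,c[1]-R,c[1]+R,S); hsv=cv2.cvtColor(o,cv2.COLOR_RGB2HSV).astype(int)
    m=f(hsv[...,0],hsv[...,1],hsv[...,2]).astype(np.uint8)
    k=np.ones((close,close),np.uint8); m=cv2.morphologyEx(cv2.morphologyEx(m,cv2.MORPH_CLOSE,k),cv2.MORPH_OPEN,k)
    n,l,st,ce=cv2.connectedComponentsWithStats(m)
    ctr=m.shape[0]/2; 
    best=max(range(1,n),key=lambda i:st[i,4]); mm=(l==best).astype(np.uint8)
    cs,_=cv2.findContours(mm,cv2.RETR_EXTERNAL,cv2.CHAIN_APPROX_NONE); cn=max(cs,key=cv2.contourArea)
    if nm: 
        v=o[:,:,::-1].copy(); cv2.drawContours(v,[cn],-1,(0,0,255),1); cv2.imwrite(nm,v)
    (u,v),(w,h),a=cv2.minAreaRect(cn)
    box=cv2.boxPoints(((u,v),(w,h),a))
    tow=lambda p:np.array([c[0]+R-p[1]/S,c[1]+R-p[0]/S])
    B=np.array([tow(b) for b in box]); e1,e2=B[1]-B[0],B[2]-B[1]
    L=e1 if np.hypot(*e1)>np.hypot(*e2) else e2
    (cu,cv_),rad=cv2.minEnclosingCircle(cn); M=cv2.moments(cn)
    return dict(rect=tow((u,v)).round(4),size=(round(w/S*1e3),round(h/S*1e3)),ang=round(float(np.arctan2(L[1],L[0])%np.pi),3),circ=tow((cu,cv_)).round(4),rad=round(rad/S*1e3,1),cen=tow((M['m10']/M['m00'],M['m01']/M['m00'])).round(4))
E
python3 - <<'E'
from seg import *
t,s=load("top"),load("side")
J=[("steelpad",(.688,-.08),.006,.06,lambda h,q,v:v<80),("brasspad",(.356,.282),.006,.06,lambda h,q,v:(h>50)&(h<100)&(q>60)),
("mat",(.566,.27),.006,.13,lambda h,q,v:v<75),("board",(.542,-.348),.008,.13,lambda h,q,v:(h>105)&(h<135)&(q>50)),
("plate",(.472,-.032),.05,.12,lambda h,q,v:(v>125)&(q<50)),
("base",(.472,-.032),.012,.13,lambda h,q,v:(v<95)&(q<80)),
("steel",(.476,-.03),.100,.04,lambda h,q,v:(q<50)&(v>100)&(v<165)),
("brass",(.474,-.03),.072,.06,lambda h,q,v:(h>15)&(h<28)&(q>125)),
("jarcap",(.372,-.287),.065,.05,lambda h,q,v:(q<60)&(v>170)),
("bar",(.472,-.032),.02,.12,lambda h,q,v:(h<13)&(q>85)),]
for n,c,z,R,f in J:
    for k,r in(("top",t),("side",s)):
        try: print(n,k,seg(r,f,c,z,R,nm=f"pics/s_{n}_{k}.png"))
        except Exception as e: print(n,k,"fail",e)
ims=[cv2.resize(cv2.imread(f"pics/s_{n}_top.png"),(200,200)) for n,*_ in J[:8]]
cv2.imwrite("pics/seg.png",np.vstack([np.hstack(ims[:4]),np.hstack(ims[4:])]))
E
```

```text
steelpad top {'rect': array([ 0.6891, -0.0783]), 'size': (62, 62), 'ang': 2.678, 'circ': array([ 0.6892, -0.0781]), 'rad': 31.4, 'cen': array([ 0.6892, -0.0783])}
steelpad side {'rect': array([ 0.69  , -0.0788]), 'size': (53, 50), 'ang': 0.0, 'circ': array([ 0.6896, -0.0792]), 'rad': 27.8, 'cen': array([ 0.6899, -0.0788])}
brasspad top {'rect': array([0.3558, 0.283 ]), 'size': (60, 61), 'ang': 1.571, 'circ': array([0.3555, 0.283 ]), 'rad': 30.9, 'cen': array([0.3556, 0.2829])}
brasspad side {'rect': array([0.3558, 0.2822]), 'size': (55, 53), 'ang': 0.494, 'circ': array([0.356, 0.282]), 'rad': 28.7, 'cen': array([0.3559, 0.2822])}
mat top {'rect': array([0.5658, 0.274 ]), 'size': (180, 81), 'ang': 0.201, 'circ': array([0.5654, 0.2745]), 'rad': 97.1, 'cen': array([0.5656, 0.274 ])}
mat side {'rect': array([0.5648, 0.2692]), 'size': (175, 76), 'ang': 0.203, 'circ': array([0.5649, 0.2684]), 'rad': 93.1, 'cen': array([0.564 , 0.2691])}
board top {'rect': array([ 0.5429, -0.3475]), 'size': (53, 177), 'ang': 2.946, 'circ': array([ 0.5432, -0.3468]), 'rad': 91.1, 'cen': array([ 0.5429, -0.34
[... 1385 characters left out ...]
79, -0.0432]), 'rad': 37.8, 'cen': array([ 0.4641, -0.0507])}
jarcap top {'rect': array([ 0.3727, -0.2833]), 'size': (45, 45), 'ang': 0.785, 'circ': array([ 0.3726, -0.2837]), 'rad': 23.2, 'cen': array([ 0.3727, -0.2835])}
jarcap side {'rect': array([ 0.3702, -0.2906]), 'size': (63, 47), 'ang': 1.107, 'circ': array([ 0.3694, -0.2902]), 'rad': 31.5, 'cen': array([ 0.3703, -0.2897])}
bar top {'rect': array([ 0.4221, -0.0132]), 'size': (7, 52), 'ang': 2.964, 'circ': array([ 0.4218, -0.015 ]), 'rad': 26.2, 'cen': array([ 0.4225, -0.0134])}
bar side {'rect': array([ 0.4204, -0.0348]), 'size': (18, 54), 'ang': 2.966, 'circ': array([ 0.4208, -0.0328]), 'rad': 27.4, 'cen': array([ 0.4212, -0.0345])}
```

View pics/seg.png

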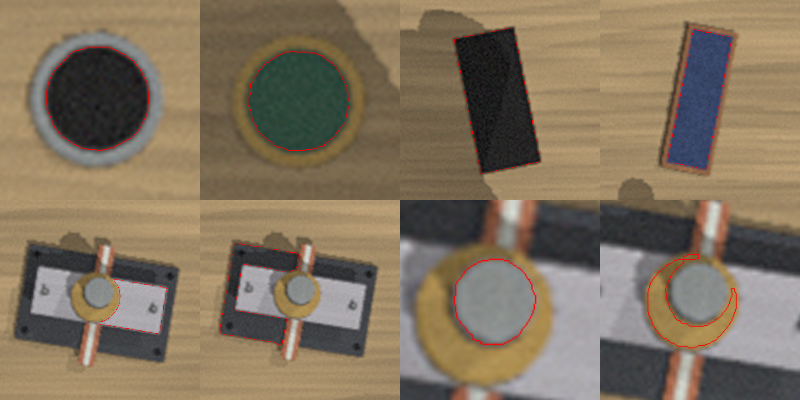

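Run:
```python
from seg import *
t=load("top")
def hull(z,f,R,c=(.472,-.032),mina=800):
    o=ortho(t,z,c[0]-R,c[0]+R,c[1]-R,c[1]+R,S); hsv=cv2.cvtColor(o,cv2.COLOR_RGB2HSV).astype(int)
    m=f(*[hsv[...,i] for i in range(3)]).astype(np.uint8); m=cv2.morphologyEx(m,cv2.MORPH_OPEN,np.ones((7,7),np.uint8))
    n,l,st,ce=cv2.connectedComponentsWithStats(m); print([list(st[i]) for i in range(1,n) if st[i,4]>mina])
    mm=np.isin(l,[i for i in range(1,n) if st[i,4]>mina]); pts=np.argwhere(mm)[:,::-1].astype(np.int32)
    (u,v),(w,h),a=cv2.minAreaRect(pts); 
    B=np.array([[c[0]+R-p[1]/S,c[1]+R-p[0]/S] for p in cv2.boxPoints(((u,v),(w,h),a))])
    e1,e2=B[1]-B[0],B[2]-B[1]; L=e1 if np.hypot(*e1)>np.hypot(*e2) else e2
    print(B.mean(0).round(4),w/S,h/S,np.arctan2(L[1],L[0])%np.pi-np.pi/2)
hull(.05,lambda h,q,v:(v>125)&(q<50),.12)
hull(.012,lambda h,q,v:(v<95)&(q<90),.13)
hull(.020,lambda h,q,v:((h<13)|(h>172))&(q>85),.12,mina=500)
# depth check
for p,n in [((.4757,-.0276,.1),"steel"),((.457,-.085,.05),"plate"),((.452,-.010,.072),"brass")]:
    u,v=proj(t,p).round().astype(int); d=t["depth"][v,u]; T=np.linalg.inv(t["camera_from_world"]); print(n,(T[:3,:3]@np.linalg.inv(t["mtx"])@np.array([u,v,1.])*d+T[:3,3]).round(4))
# brass: Hough
o=ortho(t,.072,.412,.532,-.09,.03,S); cv2.imwrite("pics/brass.png",o[:,:,::-1])
hsv=cv2.cvtColor(o,cv2.COLOR_RGB2HSV); m=((hsv[...,0]>12)&(hsv[...,0]<30)&(hsv[...,1]>110)).astype(np.uint8)*255
for R in (28,29,30):
  # fit circle maximizing edge: score mask boundary
  c=cv2.HoughCircles(cv2.GaussianBlur(cv2.cvtColor(o,cv2.COLOR_RGB2GRAY),(5,5),0),cv2.HOUGH_GRADIENT,1,200,param1=60,param2=8,minRadius=R*2-1,maxRadius=R*2+1)
  if c is not None: u,v,r=c[0][0]; print("brass",.532-v/S,.03-u/S,r/S)
```

```text
[[np.int32(241), np.int32(109), np.int32(22), np.int32(67), np.int32(878)], [np.int32(75), np.int32(161), np.int32(116), np.int32(128), np.int32(9446)], [np.int32(206), np.int32(188), np.int32(67), np.int32(68), np.int32(3513)], [np.int32(239), np.int32(190), np.int32(161), np.int32(131), np.int32(13024)], [np.int32(201), np.int32(294), np.int32(30), np.int32(101), np.int32(1364)]]
[ 0.4718 -0.0305] 0.1299954833984375 0.1597434539794922 0.4149058
[[np.int32(52), np.int32(111), np.int32(204), np.int32(266), np.int32(24111)], [np.int32(259), np.int32(147), np.int32(201), np.int32(260), np.int32(21803)]]
[ 0.4722 -0.0292] 0.19063526916503906 0.12285734558105468 -0.1586554
[[np.int32(231), np.int32(98), np.int32(22), np.int32(67), np.int32(808)], [np.int32(261), np.int32(103), np.int32(18), np.int32(69), np.int32(776)], [np.int32(191), np.int32(291), np.int32(26), np.int32(101), np.int32(1235)], [np.int32(219), np.int32(296), np.int32(28), np.int32(101), np.int32(1140)]]
[ 0.4685 -0.0295] 0.02239168167114258 0.14956455993652343 1.3925289
steel [ 0.4751 -0.0275  0.1032]
plate [ 0.4578 -0.0861  0.0453]
brass [ 0.451  -0.0099  0.0738]
brass 0.47225 -0.023750002 0.0292
brass 0.47325 -0.02475 0.0302
```

```bash
cat > m.py <<'E'
from plant import *
import numpy as np
from scipy.spatial.transform import Rotation as Rn
def q(yaw):  # yaw = direction of jaw opening
    y=np.array([0,0,-1.]); z=np.array([np.cos(yaw),np.sin(yaw),0]); return Rn.from_matrix(np.c_[np.cross(y,z),y,z]).as_quat()
def best(p,yaw):
    j0=np.array(current_joint_positions()); out=[]
    for k in(0,np.pi):
        j=manip.inverse_kinematics(list(p),list(q(yaw+k)))
        if j is not None: out.append((abs(np.array(j)-j0).max(),k))
    print("ik",[(round(float(a),2),round(b,2)) for a,b in out]); return q(yaw+min(out)[1])
def st(s=""): print(s,"t",round(current_time_s(),1),"p",np.round(current_ee_pos(),4),"g",round(current_grip_width(),3),"f",np.round(current_ft_force(),1))
E
python3 - <<'E'
from m import *
# press yaw
Y=-0.16
o=best([.4753,-.0277,.16],Y)
manip.move_pose([.4753,-.0277,.16],list(o)); st("above")
print(manip.move_linear([.4753,-.0277,.092],rate=.06,until_force=8)); st("down")
manip.grasp(60); st("grip")
E
```

```text
ik [(1.37, 0), (3.04, 3.14)]
above t 3.4 p [ 0.4754 -0.027   0.1601] g 1.002 f [ 0.1  0.8 -0.9]
False
down t 4.7 p [ 0.4756 -0.0277  0.0924] g 1.003 f [-0.3 -0.9  0.7]
grip t 5.4 p [ 0.4798 -0.0281  0.0948] g -0.0 f [ 4.9 -0.4 18. ]
```

```bash
cat > snap.py <<'E'
import sys
from plant import *
import cv2,numpy as np
n=sys.argv[1]
from h import *
a=[]
C=np.array(eval(sys.argv[2])) if len(sys.argv)>2 else None
for c in("top","side"):
    r=vision.read_camera(c); np.savez(f"{c}{n}.npz",**r); im=r["image"][:,:,::-1]
    if C is not None:
        u,v=proj(r,C).astype(int); w=70; u=min(max(u,w),511-w);v=min(max(v,w),383-w); print(c,"crop origin",u-w,v-w); im=cv2.resize(im[v-w:v+w,u-w:u+w],(400,400),interpolation=cv2.INTER_CUBIC)
    else: im=cv2.resize(im,(400,300))
    a.append(im)
cv2.imwrite(f"pics/n{n}.png",np.hstack(a)); print(current_time_s())
E
python3 snap.py 1 "[.475,-.03,.08]"
```

```text
top crop origin 217 141
side crop origin 169 122
5.525
```

View pics/n1.png

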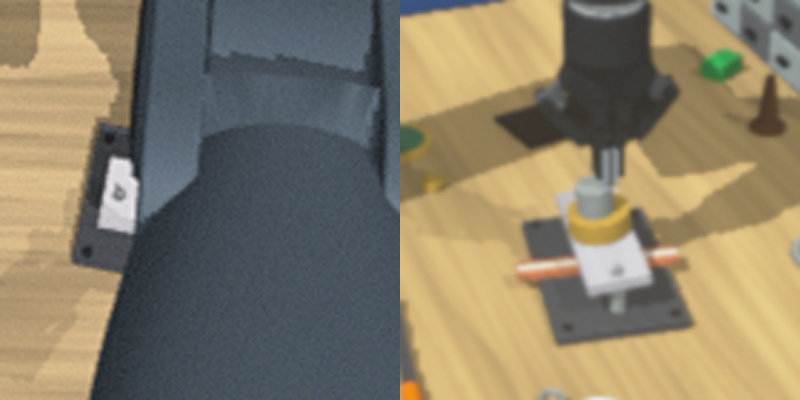

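Run:
```python
from h import *
from m import *
a,b=load("side",0),load("side",1)
cv2.imwrite("pics/cmp.png",np.hstack([cv2.resize(r["image"][150:250,190:290,::-1],(400,400),interpolation=cv2.INTER_CUBIC) for r in(a,b)]))
print(current_ee_pos(),Rn.from_quat(current_tcp_rot()).as_matrix().round(3).tolist(), current_wrist_torque())
for p in ([.4753,-.0277,.1],[.4753,-.0277,.072]): print((proj(b,p)-[190,150])*4)
```

```text
[ 0.47980642 -0.0281002   0.09483915] [[-0.159, 0.009, 0.987], [-0.987, -0.001, -0.159], [-0.001, -1.0, 0.009]] [-0.22214767 -1.26719515  0.05406994]
[198.72405649 141.90243413]
[198.79293742 179.23574069]
```

View pics/cmp.png

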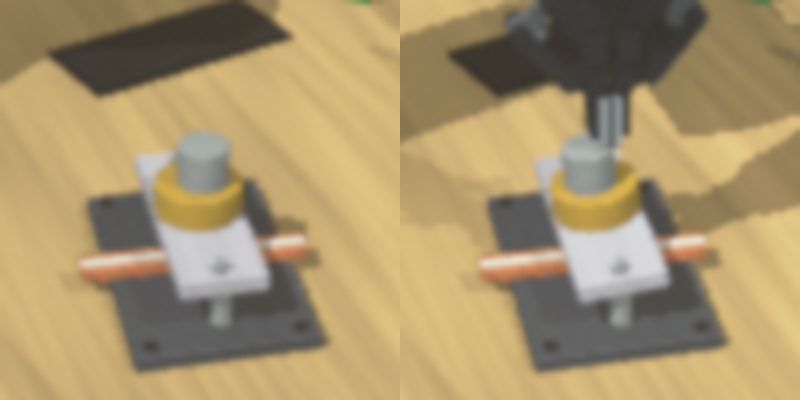

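```bash
python3 - <<'E'
from h import *
b=load("side",1)
f=lambda u,v:(190+u/4,150+v/4)
for n,uv,z in [("steel0",f(203,145),.1),("steel1",f(187,146),.1),("tip81",f(220,152),.081),("tip100",f(212,152),.1)]: print(n,ray(b,uv,z).round(4))
E
python3 - <<'E'
import cv2,numpy as np
b=dict(np.load("side1.npz"))
cv2.imwrite("pics/z1.png",cv2.resize(b["image"][155:215,210:285,::-1],(750,600),interpolation=cv2.INTER_CUBIC))
np.set_printoptions(linewidth=200)
print(b["depth"][180:206:2,226:256:2].round(3))
E
```

```text
steel0 [ 0.4764 -0.0322  0.1   ]
steel1 [ 0.4666 -0.0297  0.1   ]
tip81 [ 0.4949 -0.0151  0.081 ]
tip100 [ 0.4786 -0.0422  0.1   ]
[[1.474 1.469 1.473 1.475 1.471 1.247 1.233 1.233 1.233 1.233 1.244 1.472 1.476 1.478 1.479]
 [1.457 1.463 1.465 1.462 1.46  1.464 1.238 1.238 1.238 1.236 1.243 1.458 1.465 1.463 1.467]
 [1.455 1.456 1.452 1.258 1.261 1.259 1.24  1.238 1.241 1.242 1.455 1.452 1.452 0.    1.455]
 [1.443 1.444 1.257 1.256 1.253 1.253 1.249 1.24  1.246 1.242 1.449 1.446 1.451 1.446 1.442]
 [1.428 1.434 1.245 1.243 1.246 1.242 1.239 1.243 1.246 0.    1.433 1.437 1.435 1.43  1.44 ]
 [1.33  1.332 1.333 1.246 1.24  1.24  1.235 1.242 1.25  1.286 1.285 1.426 1.425 1.425 1.426]
 [1.324 1.326 1.277 1.248 1.245 1.24  1.239 1.246 1.248 1.285 1.28  1.275 1.421 1.422 1.421]
 [1.311 1.279 1.271 1.25  1.245 1.245 1.249 1.247 1.248 1.263 1.267 1.268 1.408 1.409 1.405]
 [1.307 1.262 1.264 1.25  1.252 1.249 1.25  1.247 1.253 1.259 1.264 1.257 1.376 1.377 1.377]
 [1.301 1.26  1.259 1.256 1.251 1.247 1.251 1.255 1.253 1.251 1.257 1.258 1.37  1.368 1.371]
 [1.359 1.262 1.254 1.247 1.243 1.247 1.25  1.246 1.244 1.249 1.258 1.261 1.358 1.357 1.36 ]
 [1.348 1.269 1.26  1.253 1.247 1.245 1.247 1.247 1.247 1.253 1.256 1.259 1.275 1.347 1.353]
 [1.34  1.28  1.26  1.258 1.254 1.255 1.247 1.251 1.249 1.252 1.257 1.27  1.266 1.34  1.344]]
```

View pics/z1.png

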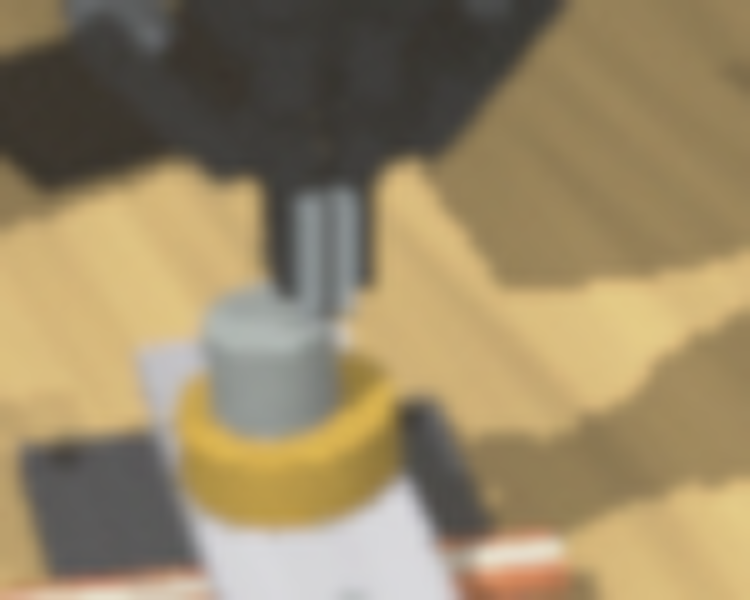

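Run:
```python
from h import *
b=load("side",1); T=np.linalg.inv(b["camera_from_world"])
for u,v in [(240,176),(242,176),(240,180),(242,184),(242,187),(244,187),(236,187),(236,193),(236,199),(236,206)]:
    d=b["depth"][v,u]; print(u,v,(T[:3,:3]@np.linalg.inv(b["mtx"])@np.array([u,v,1.])*d+T[:3,3]).round(4))
print(proj(b,[.4798,-.0281,.0948]),proj(b,[.4798,-.0281,.0808]))
```

```text
240 176 [ 0.4719 -0.0387  0.1344]
242 176 [ 0.4769 -0.0398  0.134 ]
240 180 [ 0.4725 -0.0373  0.122 ]
242 184 [ 0.4778 -0.0375  0.1093]
242 187 [ 0.4777 -0.0377  0.1006]
244 187 [0.5114 0.0334 0.053 ]
236 187 [ 0.4647 -0.0292  0.0986]
236 193 [ 0.4611 -0.0386  0.087 ]
236 199 [ 0.4604 -0.0401  0.0701]
236 206 [ 0.458  -0.0461  0.053 ]
[241.38777338 186.96767251] [241.38671795 191.6380873 ]
```

```bash
python3 - <<'E'
from m import *
st()
manip.move_linear([.4753,-.0277,.16],rate=.1); st()
E
python3 snap.py 2 "[.475,-.03,.12]"
python3 - <<'E'
from m import *
manip.release(); st()
E
python3 snap.py 3 "[.475,-.03,.12]"
python3 - <<'E'
import cv2,numpy as np
cv2.imwrite("pics/n23.png",np.hstack([cv2.imread(f"pics/n{i}.png")[:,400:] for i in(2,3)]))
E
```

```text
t 5.5 p [ 0.4798 -0.0281  0.0948] g -0.0 f [ 5.6 -1.9 17.2]
 t 6.4 p [ 0.4748 -0.0277  0.1593] g 0.003 f [-0.4  0.7 -0.4]
top crop origin 218 139
side crop origin 169 109
6.4583
 t 7.2 p [ 0.4753 -0.0277  0.16  ] g 1.003 f [-0.1 -0.2 -0.6]
top crop origin 218 139
side crop origin 169 109
7.3417
```

View pics/n23.png

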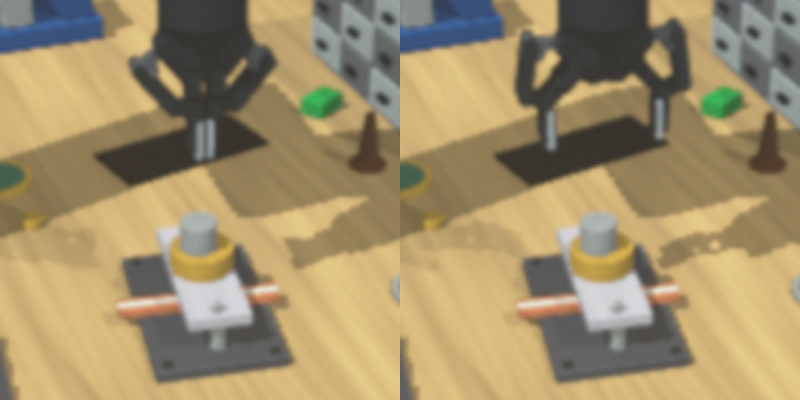

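Run:
```python
from h import *
b=load("side",2); T=np.linalg.inv(b["camera_from_world"]); c=load("side",3)
def ends(r,c0,c1,base):
    for u in range(c0,c1):
        col=[(v,r["depth"][v,u]) for v in range(140,176) if 0<r["depth"][v,u]<1.32]
        if col:
            v,d=col[-1]; print(u,v,(T[:3,:3]@np.linalg.inv(r["mtx"])@np.array([u,v+.5,1.])*d+T[:3,3]).round(4))
ends(b,236,247,0); print(); ends(c,218,226,0); ends(c,256,264,0)
for z in (.146,.159,.165): print(z,proj(b,[.475,-.039,z]))
```

```text
236 162 [ 0.463  -0.0349  0.1723]
237 162 [ 0.4655 -0.0351  0.1719]
238 164 [ 0.4682 -0.0349  0.1657]
239 164 [ 0.4689 -0.0399  0.1682]
240 164 [ 0.4728 -0.0367  0.1657]
241 164 [ 0.4747 -0.0384  0.1662]
242 164 [ 0.4769 -0.0397  0.1665]
243 163 [ 0.4804 -0.0373  0.1674]
244 161 [ 0.4845 -0.0337  0.1703]
245 161 [ 0.4849 -0.0394  0.1731]
246 150 [ 0.4878 -0.0382  0.2022]

218 157 [ 0.4184 -0.031   0.1927]
219 158 [ 0.4215 -0.0289  0.1883]
220 159 [ 0.4273 -0.0192  0.1797]
221 161 [ 0.4258 -0.0307  0.1802]
222 161 [ 0.4292 -0.0284  0.1784]
223 160 [ 0.4309 -0.0311  0.1822]
224 144 [ 0.4327 -0.0354  0.2269]
225 143 [ 0.4365 -0.032   0.2273]
256 154 [ 0.5209 -0.0231  0.1778]
257 156 [ 0.5172 -0.0382  0.1802]
258 157 [ 0.5172 -0.0446  0.1806]
259 157 [ 0.5194 -0.0456  0.1807]
260 157 [ 0.5219 -0.0461  0.1805]
261 154 [ 0.5263 -0.0417  0.1858]
262 154 [ 0.5289 -0.0419  0.1854]
263 152 [ 0.5311 -0.0429  0.191 ]
0.146 [241.18785361 171.76766784]
0.159 [241.18777685 167.16765038]
0.165 [241.18774114 165.02748886]
```

The measured fingertips sit about 6 mm above the reported TCP when shut and 20 mm above when open. The description puts them 14 mm below it, so the heights are off by 20 mm. That is why the first close only nudged the top of the steel weight, which is still standing on the brass about 10 mm toward −x. I'll grip 20 mm lower and use the new position.

```bash
python3 - <<'E'
from m import *
manip.move_linear([.466,-.0255,.13],rate=.1)
print(manip.move_linear([.466,-.0255,.071],rate=.06,until_force=8)); st("down")
manip.grasp(50); st("grip")
E
python3 snap.py 4 "[.475,-.03,.12]"
```

```text
False
down t 8.9 p [ 0.4663 -0.0255  0.0713] g 1.001 f [ 0.  -0.5 -0.2]
grip t 9.5 p [ 0.4668 -0.0256  0.0716] g 0.38 f [ 0.7 -0.5  5.3]
top crop origin 218 139
side crop origin 169 109
9.575
```

View pics/n4.png

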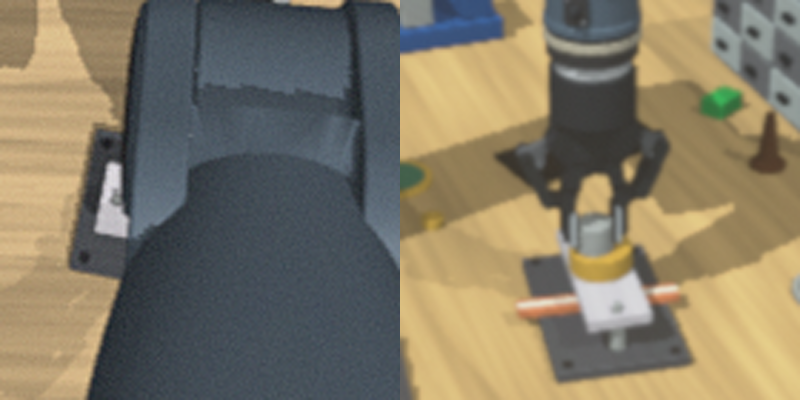

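The steel weight is between the fingers at width 0.38, about 33 mm. Next I lift it, carry it to the pad and check how it hangs.

```bash
python3 - <<'E'
from m import *
manip.move_linear([.466,-.0255,.14],rate=.12); st("lift")
o=best([.6892,-.0783,.11],-.16)
manip.move_pose([.6892,-.0783,.11],list(o)); st("over")
E
python3 snap.py 5 "[.689,-.078,.09]"
```

```text
lift t 10.3 p [ 0.4654 -0.0255  0.1393] g 0.381 f [-0.  -0.5 -1.8]
ik [(0.54, 0), (3.2, 3.14)]
over t 11.2 p [ 0.688  -0.078   0.1094] g 0.381 f [-0.7  0.2 -1. ]
top crop origin 241 46
side crop origin 252 112
11.325
```

View pics/n5.png

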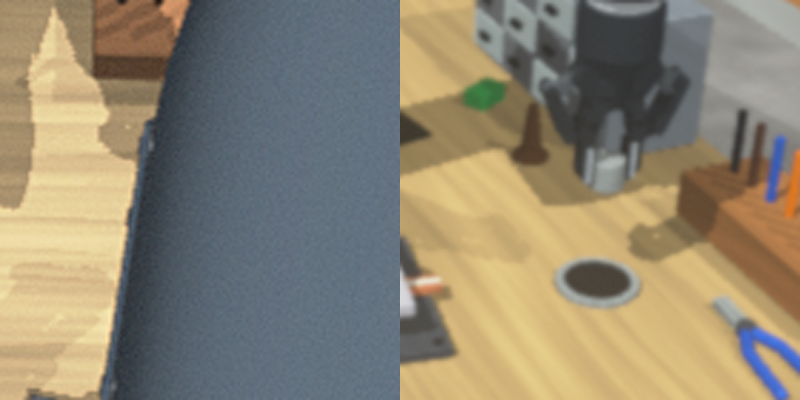

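Run:
```python
from h import *
s=load("side",5)
for p in ([.6887,-.0782,.1378],[.6887,-.0782,.1098]): print((proj(s,p)-[252,112])/.35+[400,0])
cv2.imwrite("pics/z5.png",cv2.resize(s["image"][145:185,305:355,::-1],(750,600),interpolation=cv2.INTER_CUBIC))
print((proj(s,[.6887,-.0782,.1378])-[305,145])*15,(proj(s,[.6887,-.0782,.1098])-[305,145])*15)
```

```text
[606.6372436  156.32704434]
[603.97463992 183.33207904]
[289.84552891 325.71698277] [275.86685956 467.49341498]
```

View pics/z5.png

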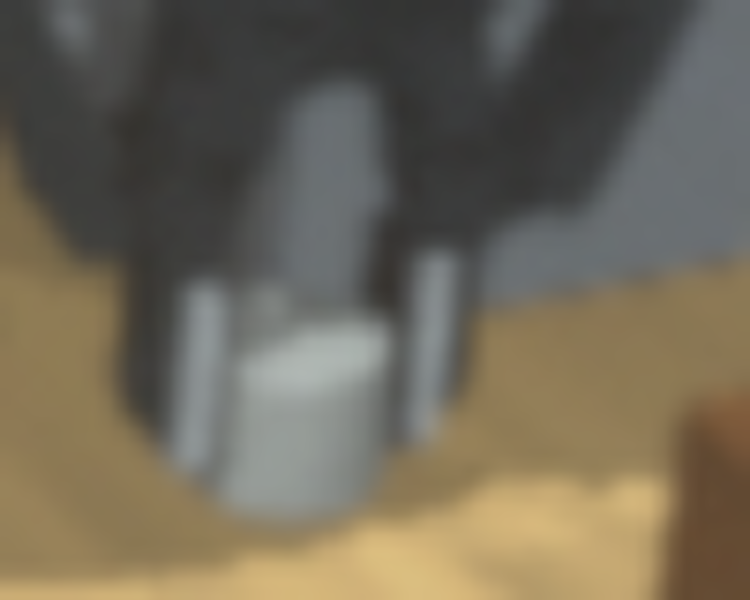

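```bash
python3 - <<'E'
from m import *
manip.move_linear([.6892,-.0783,.02],rate=.1); st("low"); manip.wait(.2); st(); print(Rn.from_quat(current_tcp_rot()).as_matrix().round(3).tolist())
E
python3 snap.py 6 "[.689,-.078,.02]"
python3 - <<'E'
from h import *
s=load("side",6)
cv2.imwrite("pics/z6.png",cv2.resize(s["image"][175:225,290:350,::-1],(720,600),interpolation=cv2.INTER_CUBIC))
for p in ([.6892,-.0783,.0484],[.6892,-.0783,.0204],[.6892,-.0783,.006]): print((proj(s,p)-[290,175])*12)
E
```

```text
low t 12.4 p [ 0.6897 -0.0783  0.0208] g 0.383 f [ 0.7  0.8 -1. ]
 t 12.6 p [ 0.6896 -0.0783  0.0207] g 0.378 f [ 0.6 -0.5 -1.6]
[[-0.159, 0.001, 0.987], [-0.987, -0.0, -0.159], [-0.0, -1.0, 0.001]]
top crop origin 237 56
side crop origin 250 135
12.675
[379.22808866 253.80638704]
[368.78572028 359.47722979]
[363.50288993 412.93647525]
```

View pics/z6.png

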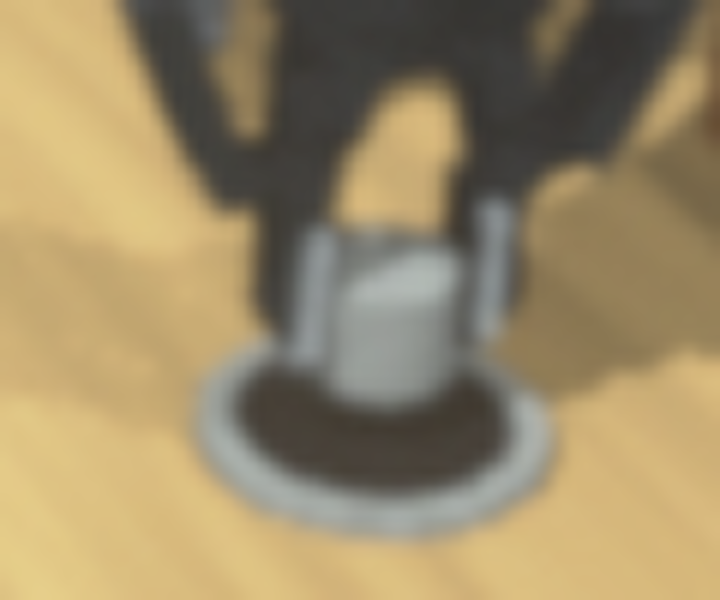

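```bash
python3 - <<'E'
from m import *
print(manip.move_linear([.6875,-.0770,.003],rate=.03,until_force=4)); st("contact")
E
python3 snap.py 7 "[.689,-.078,.02]"
python3 - <<'E'
from h import *
s=load("side",7)
cv2.imwrite("pics/z7.png",cv2.resize(s["image"][175:225,290:350,::-1],(720,600),interpolation=cv2.INTER_CUBIC))
for p in ([.6885,-.0775,.034],[.6885,-.0775,.006]): print((proj(s,p)-[290,175])*12)
E
```

```text
True
contact t 13.2 p [ 0.6879 -0.0772  0.0057] g 0.386 f [ 1.2 -0.8  1.1]
top crop origin 237 56
side crop origin 250 135
13.2583
[369.3107262  307.24933157]
[359.03596092 411.72894083]
```

View pics/z7.png

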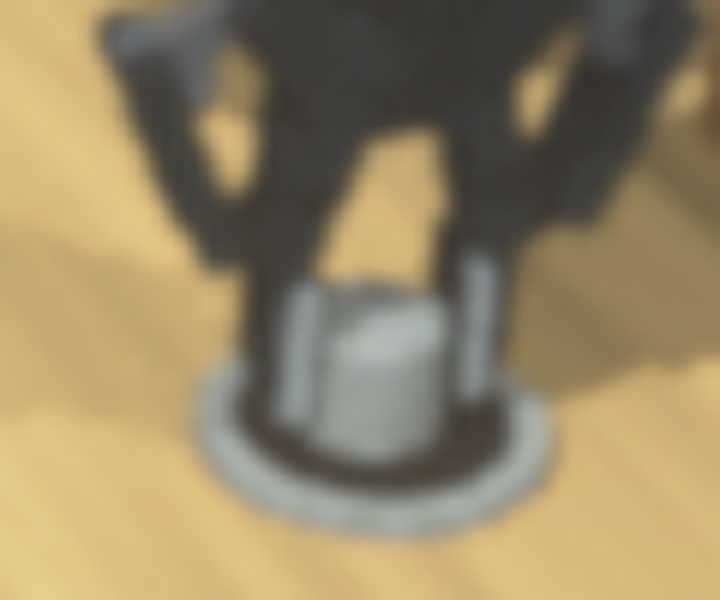

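```bash
python3 - <<'E'
from m import *
manip.move_linear([.6885,-.0755,.0052],rate=.03)
manip.release(); st("rel")
manip.move_linear([.6885,-.0755,.12],rate=.2); st("up")
o=best([.5,.27,.2],-.16)
manip.move_pose([.42,.2,.2],list(o)); st("away")
E
python3 snap.py 8
python3 - <<'E'
from seg import *
t=load("top",8)
print(seg(t,lambda h,q,v:(q<55)&(v>95)&(v<190),(.689,-.078),.034,.028,nm="pics/st.png"))
o=[ortho(t,z,c[0]-.06,c[0]+.06,c[1]-.06,c[1]+.06,3300) for z,c in((.034,(.689,-.078)),(.072,(.472,-.027)))]
cv2.imwrite("pics/o8.png",np.hstack(o)[:,:,::-1])
E
```

```text
rel t 14.1 p [ 0.6884 -0.0755  0.0051] g 0.997 f [0.4 0.9 0.3]
up t 14.8 p [ 0.688  -0.0755  0.119 ] g 1.0 f [ 0.3  0.2 -0.6]
ik [(0.6, 0), (2.54, 3.14)]
away t 16.3 p [0.4208 0.1997 0.1997] g 1.001 f [-0.  -0.1  0.5]
16.3583
{'rect': array([ 0.6866, -0.0769]), 'size': (36, 34), 'ang': 0.588, 'circ': array([ 0.685 , -0.0756]), 'rad': 19.8, 'cen': array([ 0.6861, -0.0763])}Traceback (most recent call last):
  File "<stdin>", line 5, in <module>
    return _nx.concatenate(arrs, 1, dtype=dtype, casting=casting)
           ~~~~~~~~~~~~~~~^^^^^^^^^^^^^^^^^^^^^^^^^^^^^^^^^^^^^^^
ValueError: all the input array dimensions except for the concatenation axis must match exactly, but along dimension 0, the array at index 0 has size 395 and the array at index 1 has size 396
```

View pics/n8.png

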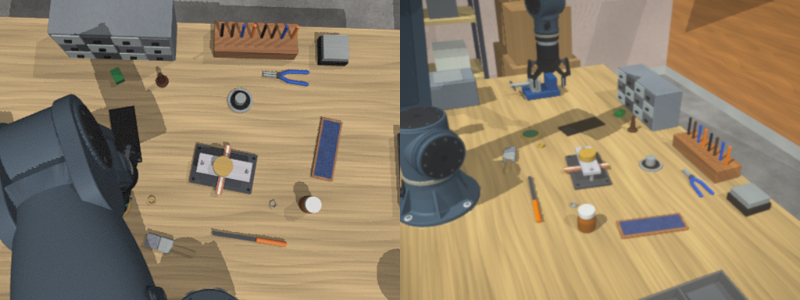

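The steel weight stands upright on its pad, about 3 mm off centre. The press is now clear from above, so I can measure the brass weight and plate.

Run:
```python
from seg import *
t=load("top",8)
print(seg(t,lambda h,q,v:(h>12)&(h<30)&(q>100),(.472,-.027),.072,.042,nm="pics/br.png"))
o=ortho(t,.05,.472-.1,.472+.1,-.03-.1,-.03+.1,3000)
# measured-candidate overlay of plate model
def ov(o,c,yaw,lx,ly,col,z):
    R=np.array([[np.cos(yaw),-np.sin(yaw)],[np.sin(yaw),np.cos(yaw)]])
    P=[(c+R@np.array([a*lx/2,b*ly/2])) for a,b in((1,1),(1,-1),(-1,-1),(-1,1))]
    cv2.polylines(o,[np.int32([[(.07-p[1])*3000,(.572-p[0])*3000] for p in P])],True,col,1)
ov(o,np.array([.472,-.029]),-.16,.056,.156,(255,0,0),.05)
cv2.imwrite("pics/pl8.png",o[:,:,::-1])
```

```text
{'rect': array([ 0.4734, -0.0248]), 'size': (56, 56), 'ang': 2.138, 'circ': array([ 0.4734, -0.0256]), 'rad': 29.9, 'cen': array([ 0.4736, -0.0247])}
```

View pics/pl8.png

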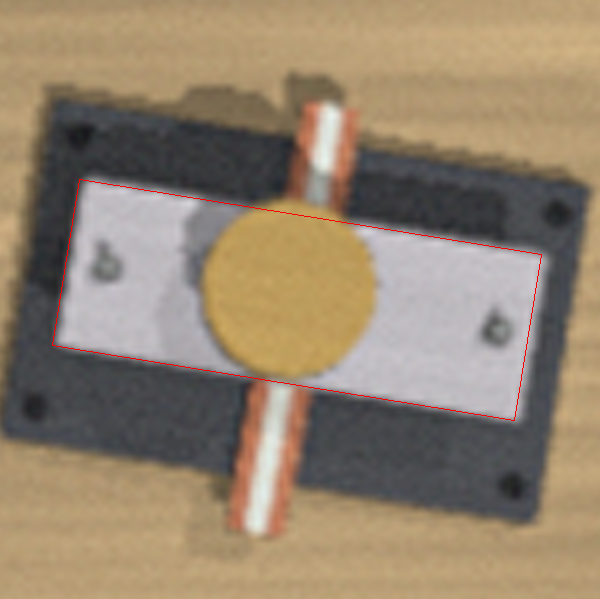

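View pics/br.png

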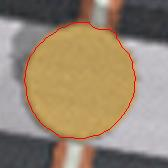

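```bash
python3 - <<'E'
from m import *
p=[.4735,-.026]
o=best(p+[.13],-.16)
manip.move_pose(p+[.13],list(o))
print(manip.move_linear(p+[.044],rate=.07,until_force=8)); st("down")
manip.grasp(70); st("grip")
manip.move_linear(p+[.06],rate=.04); st("lift");
E
python3 snap.py 9 "[.475,-.03,.06]"
```

```text
ik [(0.5, 0), (3.64, 3.14)]
False
down t 18.7 p [ 0.4738 -0.026   0.0444] g 1.0 f [-0.6  0.8  0.1]
grip t 19.1 p [ 0.4738 -0.026   0.0448] g 0.651 f [-1.1 -0.3  9.2]
lift t 19.6 p [ 0.4735 -0.026   0.06  ] g 0.653 f [-0.1 -0.8 -5.1]
top crop origin 216 142
side crop origin 169 129
19.7417
```

View pics/n9.png

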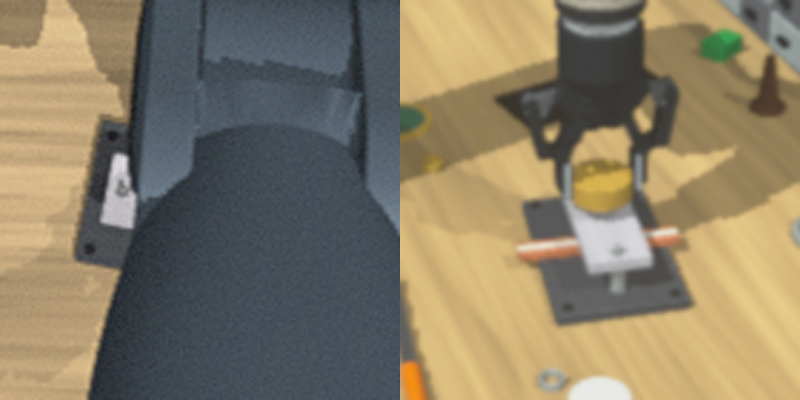

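```bash
python3 - <<'E'
from m import *
manip.move_linear([.4735,-.026,.13],rate=.12)
p=[.3565,.2835]
o=best(p+[.08],-.16)
manip.move_pose(p+[.08],list(o)); st("over")
manip.move_linear(p+[.015],rate=.08); st("low")
E
python3 snap.py 10 "[.3565,.2835,.03]"
```

```text
ik [(0.73, 0), (2.41, 3.14)]
over t 21.7 p [0.357 0.283 0.08 ] g 0.65 f [ 0.1 -0.3 -4.2]
low t 22.7 p [0.3569 0.2837 0.0153] g 0.655 f [ 0.1  0.2 -3.7]
top crop origin 77 191
side crop origin 96 93
22.8083
```

View pics/n10.png

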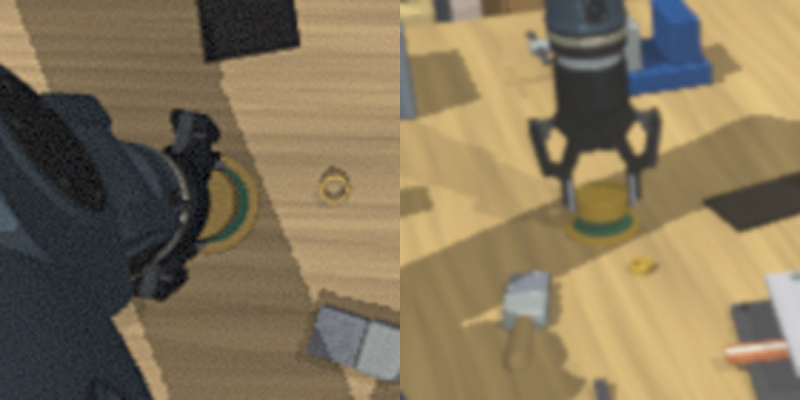

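The brass weight sits centred just above its pad in both views, so I lower it.

```bash
python3 - <<'E'
from m import *
p=[.3565,.2835]
print(manip.move_linear(p+[-.002],rate=.03,until_force=4)); st("contact")
manip.release(); st("rel")
manip.move_linear(p+[.12],rate=.2)
o=best([.47,.12,.2],-.16)
manip.move_pose([.5,-.2,.2],list(o)); st("away")
E
python3 snap.py 11
python3 - <<'E'
from seg import *
t=load("top",11)
print(seg(t,lambda h,q,v:(h>12)&(h<32)&(q>90),(.356,.283),.028,.033,nm="pics/br.png"))
o=ortho(t,.028,.356-.06,.356+.06,.283-.06,.283+.06,3300);cv2.imwrite("pics/o11.png",o[:,:,::-1])
E
```

```text
True
contact t 23.3 p [0.3565 0.2835 0.0009] g 0.652 f [-1.4 -0.5  6.8]
rel t 23.7 p [0.3558 0.283  0.0004] g 1.004 f [ 0.2  0.2 -0.9]
ik [(0.42, 0), (3.56, 3.14)]
away t 26.3 p [ 0.5001 -0.1991  0.1998] g 1.005 f [-0.6 -0.3  0.9]
26.4
{'rect': array([0.3562, 0.2835]), 'size': (66, 65), 'ang': 0.0, 'circ': array([0.3555, 0.2835]), 'rad': 45.6, 'cen': array([0.3564, 0.2854])}
```

View pics/o11.png

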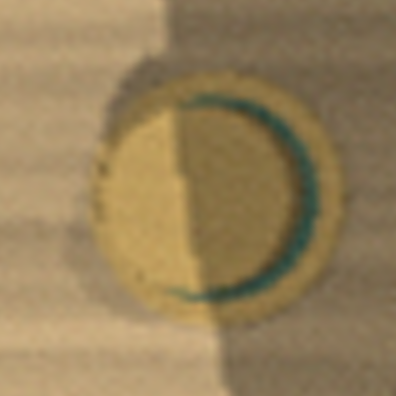

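View pics/n11.png

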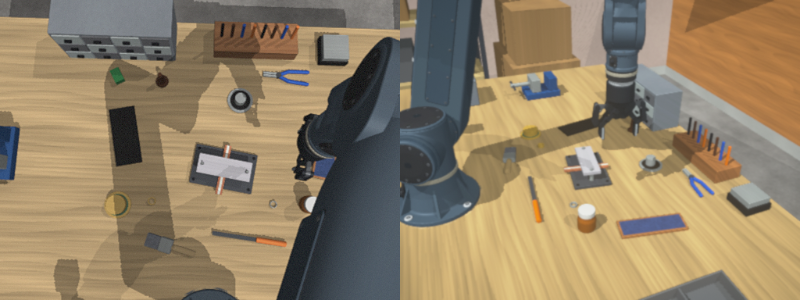

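The brass weight lies flat and centred. Next is the plate, now uncovered.

Run:
```python
from seg import *
t=load("top",11)
print(seg(t,lambda h,q,v:(v>120)&(q<40),(.472,-.029),.05,.095,close=9,nm="pics/pl.png"))
s=load("side",11)
print(seg(s,lambda h,q,v:(v>175)&(q<40),(.472,-.029),.05,.095,close=5,nm="pics/pls.png"))
cv2.imwrite("pics/plb.png",np.hstack([cv2.imread("pics/pl.png"),cv2.imread("pics/pls.png")]))
```

```text
{'rect': array([ 0.4719, -0.0309]), 'size': (130, 161), 'ang': 1.969, 'circ': array([ 0.4717, -0.0308]), 'rad': 82.6, 'cen': array([ 0.4717, -0.0306])}
{'rect': array([ 0.4694, -0.0354]), 'size': (166, 65), 'ang': 1.429, 'circ': array([ 0.4709, -0.0352]), 'rad': 85.4, 'cen': array([ 0.4717, -0.0356])}
```

View pics/plb.png

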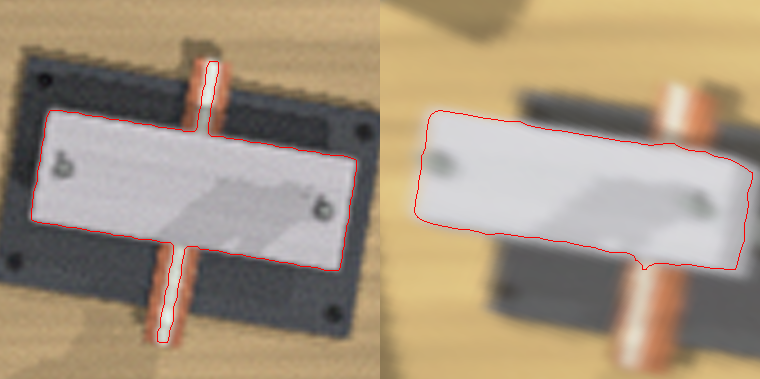

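```bash
python3 - <<'E'
from m import *
p=[.4721,-.0308]
o=best(p+[.12],-.157)
manip.move_pose(p+[.12],list(o))
print(manip.move_linear(p+[.021],rate=.07,until_force=8)); st("down")
manip.grasp(100); st("grip"); e=current_ee_pos()
manip.move_linear([e[0],e[1],.045],rate=.03); st("lift"); print(current_wrist_torque())
E
python3 snap.py 12 "[.475,-.03,.06]"
```

```text
ik [(0.31, 0), (2.83, 3.14)]
False
down t 28.8 p [ 0.4724 -0.0308  0.0214] g 1.001 f [ 0.2 -0.  -0. ]
grip t 29.2 p [ 0.4722 -0.0308  0.0218] g 0.626 f [-3.2  0.4 11.1]
lift t 30.1 p [ 0.472  -0.0308  0.0449] g 0.628 f [-0.2  0.  -2.9]
[-0.03540528  0.04854318 -0.06057209]
top crop origin 216 142
side crop origin 169 129
30.2167
```

View pics/n12.png

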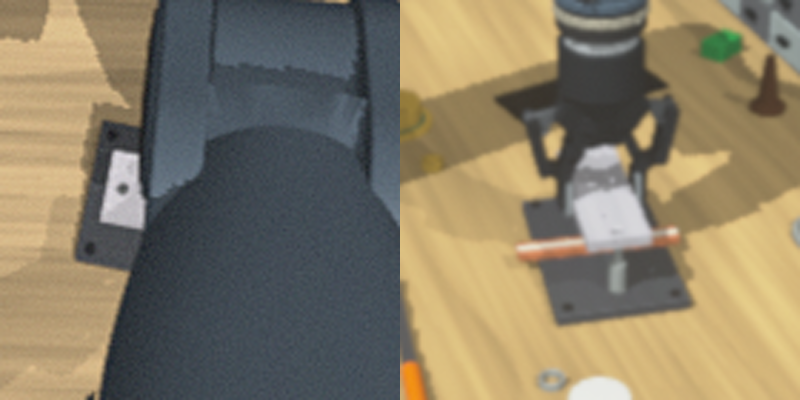

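The plate is lifted 23 mm, clear of the dowels, and looks level. I carry it with straight-line moves, which keep it level on the way.

```bash
python3 - <<'E'
from m import *
manip.move_linear([.472,-.0308,.13],rate=.12); st()
p=[.5655,.273]
manip.move_linear([.52,.12,.13],frame=list(q(-.157-.6)),rate=.1); st("mid")
manip.move_linear(p+[.08],frame=list(q(.201-np.pi/2)),rate=.1); st("over")
manip.move_linear(p+[.02],rate=.06); st("low"); print(Rn.from_quat(current_tcp_rot()).as_matrix().round(3).tolist())
E
python3 snap.py 13 "[.5655,.273,.03]"
```

```text
t 31.1 p [ 0.4715 -0.0308  0.1294] g 0.63 f [-0.   1.  -4.2]
mid t 32.8 p [0.5199 0.1197 0.13  ] g 0.631 f [ 0.3 -0.  -3.8]
top crop origin 87 101
side crop origin 161 83
32.9083Traceback (most recent call last):
  File "<stdin>", line 5, in <module>
plant.MotionError: the arm cannot follow that straight line within its joint ranges
```

View pics/n13.png

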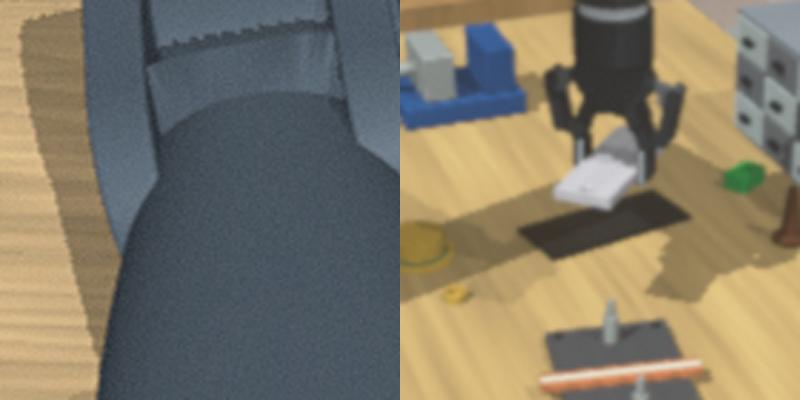

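Run:
```python
from m import *
print(np.round(current_joint_positions(),3))
for z in(.13,.08,.007):
  for y in (.201-np.pi/2,.201+np.pi/2):
    j=manip.inverse_kinematics([.5655,.273,z],list(q(y))); print(z,round(y,2),None if j is None else np.round(j,3))
```

```text
[ 0.226  0.302 -0.176  1.094 -0.     2.554]
0.13 -1.37 [ 0.45   0.456  0.066  1.181  0.    -2.893]
0.13 1.77 [0.45  0.456 0.066 1.181 0.    0.249]
0.08 -1.37 [ 0.45   0.488 -0.014  1.069  0.    -2.893]
0.08 1.77 [ 0.45   0.488 -0.014  1.069  0.     0.249]
0.007 -1.37 [ 0.45   0.552 -0.11   0.909  0.    -2.893]
0.007 1.77 [ 0.45   0.552 -0.11   0.909  0.     0.249]
```

```bash
python3 - <<'E'
from m import *
p=[.5655,.273]
Y=.201+np.pi/2
manip.move_pose(p+[.12],list(q(Y))); st("over")
manip.move_linear(p+[.02],rate=.06); st("low"); print(Rn.from_quat(current_tcp_rot()).as_matrix().round(3).tolist())
E
python3 snap.py 13 "[.5655,.273,.03]"
```

```text
over t 34.9 p [0.5655 0.2728 0.12  ] g 0.625 f [ 0.3  0.9 -3.7]
low t 36.7 p [0.5657 0.2731 0.0204] g 0.627 f [-0.4  0.5 -3.6]
[[0.98, 0.001, -0.2], [0.2, 0.0, 0.98], [0.001, -1.0, 0.0]]
top crop origin 87 101
side crop origin 161 83
36.8083
```

View pics/n13.png

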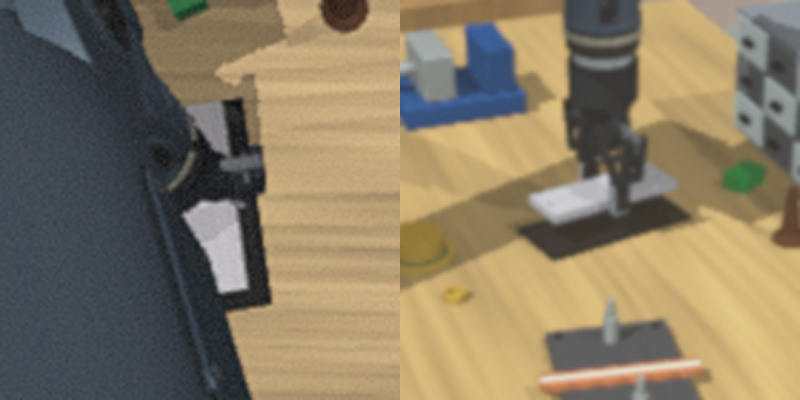

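The plate hangs level and lines up with the mat, so I lower it.

```bash
python3 - <<'E'
from m import *
p=[.5655,.273]
print(manip.move_linear(p+[.003],rate=.025,until_force=3.5)); st("contact")
manip.release(); st("rel")
manip.move_linear(p+[.14],rate=.15)
manip.move_pose([.45,-.2,.2],list(best([.45,-.2,.2],-.16+np.pi/2))); st("away")
E
python3 snap.py 14
python3 - <<'E'
from seg import *
t=load("top",14)
print(seg(t,lambda h,q,v:(v>95)&(q<50),(.5655,.273),.035,.1,close=7,nm="pics/pm.png"))
print(seg(t,lambda h,q,v:((h<13)|(h>170))&(q>80)|((q<60)&(v>170)),(.472,-.03),.02,.1,close=5,nm="pics/bar.png"))
o=ortho(t,.04,.472-.1,.472+.1,-.03-.1,-.03+.1,2000)
cv2.imwrite("pics/c14.png",np.hstack([cv2.imread("pics/pm.png"),cv2.imread("pics/bar.png")]))
E
```

```text
True
contact t 37.3 p [0.5654 0.2729 0.007 ] g 0.631 f [0.1 0.5 5. ]
rel t 37.8 p [0.5645 0.2726 0.006 ] g 0.999 f [-0.   0.1  0.2]
ik [(0.87, 0), (2.63, 3.14)]
away t 40.6 p [ 0.4504 -0.1994  0.1998] g 1.0 f [-0.6  0.7 -0.1]
40.6917
{'rect': array([0.5639, 0.2718]), 'size': (156, 57), 'ang': 0.195, 'circ': array([0.5638, 0.2718]), 'rad': 82.2, 'cen': array([0.5639, 0.2716])}
{'rect': array([ 0.4689, -0.0294]), 'size': (22, 150), 'ang': 2.962, 'circ': array([ 0.4692, -0.0272]), 'rad': 75.1, 'cen': array([ 0.4689, -0.0294])}
```

View pics/c14.png

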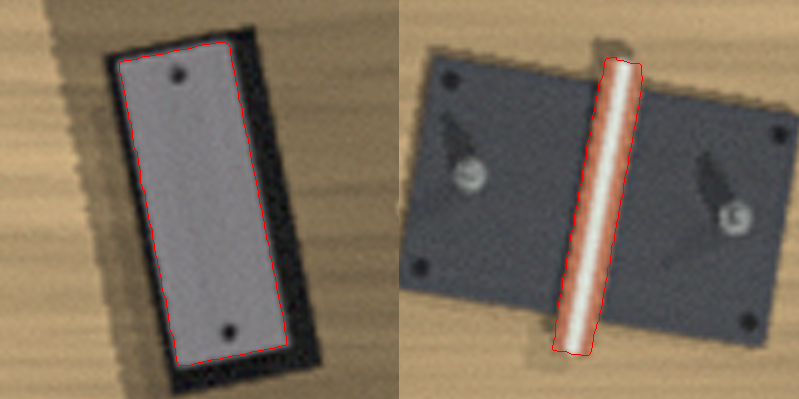

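View pics/n14.png

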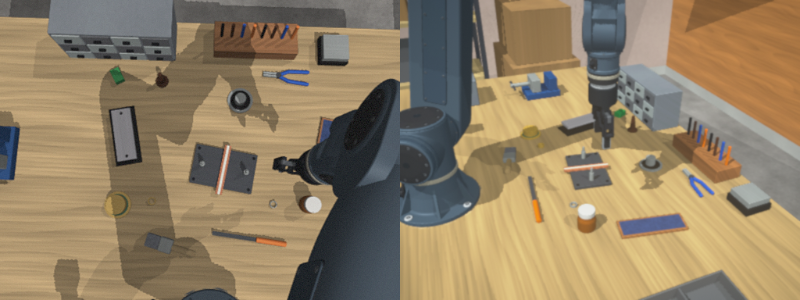

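The plate is level and within about 3 mm of the mat's middle. The open fingers would clear the bosses by only about 1 mm at the bar's middle. I'll grip 26 mm off-centre toward the robot and offset the placing by the same amount.

```bash
python3 - <<'E'
from m import *
b=-.18; d=.026
p=[.4689-d*np.cos(b),-.0294-d*np.sin(b)]
o=best(p+[.12],b+np.pi/2)
manip.move_pose(p+[.12],list(o)); st("above")
print(manip.move_linear(p+[.009],rate=.05,until_force=6)); st("down")
manip.grasp(60); st("grip"); e=current_ee_pos()
manip.move_linear([e[0],e[1],.03],rate=.03); st("lift")
E
python3 snap.py 15 "[.46,-.03,.04]"
```

```text
ik [(0.38, 0), (2.76, 3.14)]
above t 41.5 p [ 0.4441 -0.025   0.1205] g 1.0 f [-0.8 -0.5 -0.3]
False
down t 43.9 p [ 0.4435 -0.0248  0.0092] g 0.999 f [-0.8  0.6  0.3]
grip t 44.5 p [ 0.4433 -0.0247  0.0093] g 0.207 f [-1.   0.3  5.9]
lift t 45.3 p [ 0.4432 -0.0247  0.0299] g 0.201 f [-0.4 -0.  -2.6]
top crop origin 216 149
side crop origin 164 136
45.4417
```

View pics/n15.png

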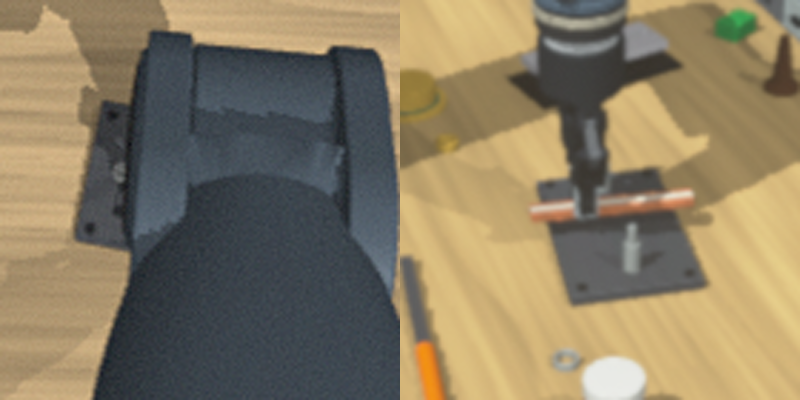

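The bar is held level and has lifted off the base. On to the board.

```bash
python3 - <<'E'
from m import *
e=current_ee_pos(); manip.move_linear([e[0],e[1],.13],rate=.1)
b=-.195; d=.026
p=[.5432-d*np.cos(b),-.3475-d*np.sin(b)]
o=best(p+[.1],b+np.pi/2)
manip.move_pose(p+[.1],list(o)); st("over")
manip.move_linear(p+[.018],rate=.06); st("low")
E
python3 snap.py 16 "[.543,-.347,.02]"
```

```text
ik [(0.53, 0), (2.63, 3.14)]
over t 47.8 p [ 0.5177 -0.3412  0.1001] g 0.207 f [-0.   0.8 -2.2]
low t 49.4 p [ 0.518  -0.3426  0.0184] g 0.211 f [ 0.4  0.3 -3.2]
top crop origin 350 119
side crop origin 252 212
49.45
```

View pics/n16.png

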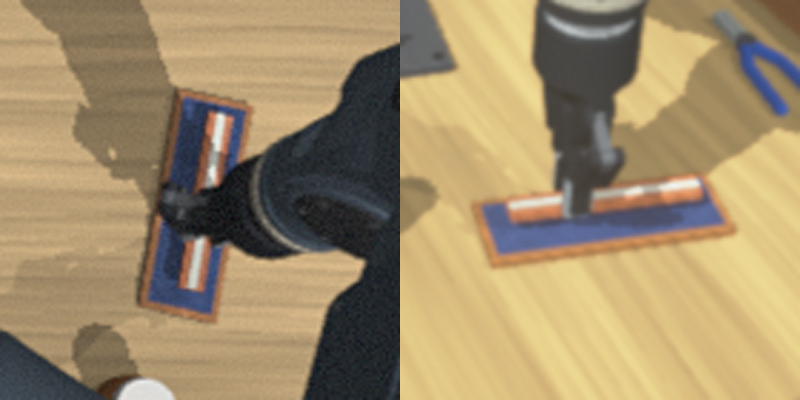

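```bash
python3 - <<'E'
from m import *
b=-.195; d=.026
p=[.5432-d*np.cos(b),-.3465-d*np.sin(b)]
print(manip.move_linear(p+[.002],rate=.025,until_force=3)); st("contact")
manip.release(); st("rel")
manip.move_linear(p+[.14],rate=.15)
manip.move_pose([.4,.05,.25],list(best([.4,.05,.25],b+np.pi/2))); st("away")
E
python3 snap.py 17
python3 - <<'E'
from seg import *
t=load("top",17)
print(seg(t,lambda h,q,v:((h<13)|(h>170))&(q>70)|((q<60)&(v>150)),(.543,-.3475),.016,.08,close=5,nm="pics/bb.png"))
t0=load("top",0)
for x in(t0,t): print(seg(x,lambda h,q,v:(q<60)&(v>165),(.372,-.287),.065,.05)["rect"])
for x in(t,): print(seg(x,lambda h,q,v:(q<55)&(v>95)&(v<190),(.689,-.078),.034,.028)["rect"])
E
```

```text
True
contact t 50.0 p [ 0.5176 -0.3417  0.0053] g 0.202 f [-0.5  0.3  5.1]
rel t 50.6 p [ 0.517  -0.3412  0.0046] g 1.004 f [-0.1  0.1  0.3]
ik [(0.71, 0), (2.43, 3.14)]
away t 53.2 p [0.4005 0.0496 0.2497] g 0.997 f [ 0.5  0.1 -0.8]
53.3417
{'rect': array([ 0.5426, -0.3456]), 'size': (23, 151), 'ang': 2.946, 'circ': array([ 0.5427, -0.3448]), 'rad': 75.5, 'cen': array([ 0.5426, -0.3455])}
[ 0.3729 -0.2834]
[ 0.3727 -0.2832]
[ 0.6864 -0.077 ]
```

View pics/n17.png

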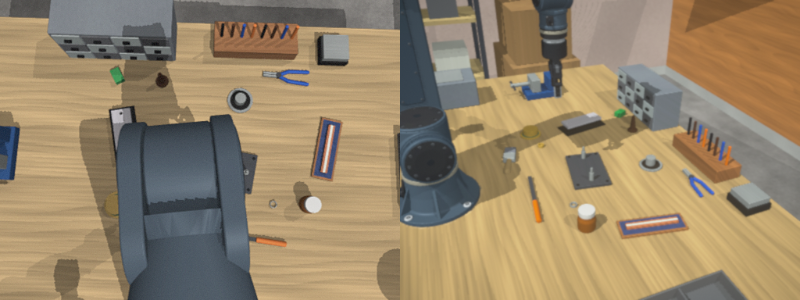

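View pics/bb.png

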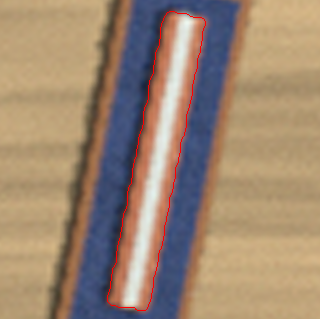

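All four pieces are in place, the jar hasn't moved, and the arm is clear of everything. I'm handing the job in.

Run:
```python
from m import *
manip.sign_off(); st()
```

```text
the job is handed in; nothing more can be done
the job is handed in; nothing more can be done
```

The press is apart in the order you gave, all four pieces are released on their places, and the job is handed in. It took about 53 s of the 115 s allowed.

Final checks from the pictures:

| Piece | Offset from the middle of its place | Angle off lengthwise |
|---|---|---|
| Steel weight | about 3 mm | – |
| Brass weight | about 1–2 mm | – |
| Plate (foot down, level) | about 3 mm | under 0.01 rad |
| Copper bar (stripe up) | about 2 mm | under 0.01 rad |

The jar moved less than 0.5 mm between the first and last pictures. The arm finished about 0.25 m above the bench, touching nothing.

The brass weight and plate were partly hidden by the arm from above in the last picture. Their figures come from clear views taken just after each was set down, and they looked undisturbed in the last side view.

- **Fingertip height did not match the description:** the fingertips measured about 20 mm higher than stated relative to the reported TCP. My first grasp therefore closed on top of the steel weight and pushed it about 10 mm sideways, still standing on the brass. I measured the fingertips, worked 20 mm lower from then on, and every later grasp and contact height agreed.
- **One straight-line move was refused:** I carried the plate to the mat with a joint move that also kept it level.
- **The bar was gripped 26 mm off-centre:** this kept the open fingers clear of the bosses.
- **The side camera disagreed with the top camera:** it read up to 5 mm different in y, so I relied on the top view.

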